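# Slide the label plate out over the end of the shelf

### The arm

A 6-joint arm with a two-finger parallel gripper is mounted at the origin on the work surface. World frame = base frame: x ahead of the robot, y to its left, z up, the work surface at z = 0. Lengths are in m, angles in rad, forces in N, time in s.
With the tool pointing down it reaches from about 0.425 to 0.925 m from the base axis. Payload 12.5 kg.
Tool frame: the origin (TCP) lies at the very end of the fingers, on their centre line; the grasp point (between the pads) lies 19 mm behind it; z points along the fingers, y is the direction in which the jaws open and shut (so a half turn about z gives the same grasp; the last joint's range is limited). The gripper opens to 85 mm and grips with 20 to 120 N. Pads are 22 mm wide; open, the fingers measure 114 mm over their backs; the gripper's body (76 mm by 85 mm) begins 54 mm behind the grasp point. The pads swing forward as they close: fully open they stand 13 mm farther back than shut.
Start: joints at [-1.216, 0.491, 1.559, -0, 1.092, -0.106], TCP at [0.278, -0.56, 0.231] pointing down, gripper open.
Joint ranges: [-3.1, 3.1], [-0.84, 2.19], [0.05, 2.79], [-1.13, 4.28], [0.06, 2.93], [-2.69, 2.69]. Speed limits (rad/s): [2.22, 2.22, 2.79, 3.14, 3.14, 3.14].

### API

Orientations are given as a 3x3 rotation matrix whose columns are the frame's x, y, z axes.
In Python, from cell import * gives the robot as it stands. The module is installed in compiled form; this text tells all that it offers.
- The arm moves only by the tool jog_arm, never from a script. Its argument "moves" is a list of rows, each a list of 4 numbers: the shift along the tool's x, y, z in m, then the turn about the tool's z in rad. A call has 1 to 5 rows; each row is the pose to reach, as a shift and turn from the pose commanded when the call began, along the tool's axes at that moment; what a row does not reach only later rows make up. A row lasts 1/10 s, in which the tool goes at most 50 mm and 8.59 degrees, less where a joint would pass 70% of its speed; a pose out of reach is approached as far as the arm can. A call with a gripper value outside its range is refused whole. "jaw" is the closure, from 0 (fully open) to 1 (shut), set as the call begins (left out, the last holds). The fingers move at their own pace and stop on an object; "squeeze" is the grip in N (left out, the last holds). Time passes only in rows, so rows that repeat a pose let the fingers close. It gives the time, the measured TCP pose, the force and the opening at its end, in the units of the state.
- read_state(): the state, without advancing time (a new reading comes with each control period).
- grab_frame(name): name is "side" or "top"; returns a dict with "frame" (420x560x3 uint8, red, green, blue), "fovy" (degrees; the focal length in pixels is half the picture's height over the tangent of half this angle, whatever the lens; pixels are square), "cx", "cy" (the principal point, pixels), "rvec" (rotation vector, rad) and "tvec" (3), from world to camera coordinates, as OpenCV has them. Camera axes: x right, y down, z forward; pixel columns grow to the right and rows downward; lengths in m; the calibration is good to about 2 mm. A picture is of the moment at which its call begins. There is no depth.
- hand_in(): hands the job in, once; it reports no verdict.
The state is a dict: "time_s": time; "joint_positions": joint angles; "joint_vel": joint speeds; "joint_torque": joint torques, N m; "eef_pos": TCP position; "orientation": TCP orientation; "wrist_force": force on the tool from outside, world axes, zero at the start; "ft_torque": the same for the moment, N m; "opening": finger opening in m.
Only numpy, scipy, OpenCV 4.12 (cv2) and the standard library are available. Lean on these libraries where they do the work, as an engineer would, in place of code of your own. Each camera call takes 0.05 s, during which the arm holds its last target.

### The job

Push the flat blue-and-orange label plate along the top of the white shelf towards the shelf's end by the grey tray, until its orange third sticks out past that end and its blue part still lies on the shelf, so that someone can take it by its edge. Only push it with the fingertips: do not lift or tip it, and leave it flat, square to the shelf's end and not poking over the shelf's long sides. Leave the jar, the red ring, the tray and the closed bin as they are.

Things in the scene. Friction and masses are not known exactly. Their poses are not given: they have to be found in the camera images.
- shelf_end (a point): Middle of the top edge of the free end (by the tray, on the robot's right) of the fixed white shelf: a box 480 mm long, 240 deep, 110 high with wood-coloured edge bands, turned up to 15 degrees. The point is 110 mm above the work surface. Axes: y from this end back along the top (top: y = 0 to +480 mm; beyond the end y is negative), x across, away from the robot (top: -120 to +120 mm), z up.
- plate: Loose blank label plate of hard plastic lying flat on the shelf, 90 mm wide (x), 120 long (y), 6 thick, about 90 g. Origin: centre of its underside. The third at its -y end (40 mm) is orange, the rest blue. It starts wholly on the shelf, orange end towards the shelf's free end, up to 15 degrees off square; 40 mm or more of shelf is clear behind its +y (blue) edge.
- plate_lead (a point): Middle of the plate's orange end edge, on the underside (60 mm from the plate's centre along its -y). Axes as the plate's.
- jar: Squat glass jar with green screw cap, 80 mm across, 74 mm high, about 280 g, standing on the shelf towards its other end. Origin: centre of its underside. Leave it alone.
- ring: Red plastic feeding ring lying on the shelf beside the jar, 80 mm across outside, 62 mm inside, 12 mm high. Origin: centre of its underside. Leave it alone.
- tray: Small grey sorting tray, 130 x 100 mm, 28 mm high, on the work surface past the shelf's free end. Origin: centre of its underside. Leave it alone.
- bin (a joint): Tilt-out bin in the shelf's long side facing the robot, below the shelf's top; 0 = closed, grows as it tilts out (rad). It starts closed and stays closed.
There are look-alikes about, which are no part of the job. There is more than one size of the plate; the one meant has the size given above.

How it is judged:
At the end, for the whole second after the job is handed in: The plate lies flat and still on the shelf with its orange end 30 to 50 mm past the shelf's free end, within about 10 degrees of square, its centre within 68 mm of the shelf's middle line; jar, ring and tray within 15 mm of where they began, bin closed (under 0.1 rad) (y of plate_lead in the frame of shelf_end between -0.05 and -0.03 m and x of plate in the frame of shelf_end between -0.068 and 0.068 m and z of plate in the frame of shelf_end between -0.004 and 0.004 m and angle between the y axis of plate and the y axis of shelf_end, either way round below 0.17 rad and angle between plate's own z axis and vertical below 0.04 rad and linear speed of plate below 0.01 m/s and distance of each of jar, ring, tray from where it was at the start of the episode below 0.015 m and value of joint bin below 0.1 rad); the robot touches nothing.
It fails at once if the plate is lifted off the shelf (over 12 mm), or pushed with the arm or gripper body instead of the fingers (over 3 N) (z of plate in the frame of shelf_end above 0.012 m or contact force between the arm and plate above 3 N).
It fails at once if the plate is tipped (over about 11 degrees) or falls (angle between plate's own z axis and vertical above 0.2 rad or z of plate in the frame of shelf_end below -0.02 m).
It fails at once if the jar is shoved (over 15 mm), tipped or lifted (distance of jar from where it was at the start of the episode above 0.015 m or angle between jar's own z axis and vertical above 0.2 rad).
It fails at once if the ring or the tray is moved more than 15 mm (distance of any of ring, tray from where it was at the start of the episode above 0.015 m).
It fails at once if the bin is tilted out (value of joint bin above 0.1 rad).
It also fails if it takes over 38 s, if anything falls off the work surface, if the arm or the gripper's body presses on something with over 40 N, if the wrist force passes 120 N, or if a joint passes its speed limit or range.

## Working session

There is one attempt and no reset: what is moved stays moved. The work goes in short steps, Python scripts to look and compute and a tool call to move; the robot and the scene stay as the last step left them, time stands still between calls to the robot, and variables do not carry over. Pictures are saved under pics/ and viewed, and the job is handed in when it is done.

Besides the shell and the picture viewer there is one more tool, called as a command line: name --pt "numbers of a row" for each row, then --argument value for the rest. jog_arm: Moves the arm, as the interface text tells. Its arguments: {"type":"object","properties":{"moves":{"type":"array","items":{"type":"array","items":{"type":"number"}}},"jaw":{"type":"number"},"squeeze":{"type":"number"}},"required":["moves"]}

```bash
mkdir -p pics; cat > h.py <<'E'
from cell import *
import numpy as np, cv2, pickle
def snap(n,tag):
    d=grab_frame(n); pickle.dump(d,open(f'pics/{tag}.pkl','wb'))
    cv2.imwrite(f'pics/{tag}.png',cv2.cvtColor(d['frame'],cv2.COLOR_RGB2BGR)); return d
def load(tag): return pickle.load(open(f'pics/{tag}.pkl','rb'))
def K(d):
    f=d['frame'].shape[0]/2/np.tan(np.radians(d['fovy'])/2); return f
def ray(d,uv,z):
    R=cv2.Rodrigues(np.array(d['rvec'],float))[0]; t=np.array(d['tvec'],float).ravel()
    uv=np.atleast_2d(np.array(uv,float)); f=K(d)
    v=np.c_[(uv[:,0]-d['cx'])/f,(uv[:,1]-d['cy'])/f,np.ones(len(uv))]@R
    c=-R.T@t; s=(z-c[2])/v[:,2]; return c+v*s[:,None]
def proj(d,P):
    R=cv2.Rodrigues(np.array(d['rvec'],float))[0]; t=np.array(d['tvec'],float).ravel()
    q=np.atleast_2d(P)@R.T+t; f=K(d); return np.c_[q[:,0]/q[:,2]*f+d['cx'],q[:,1]/q[:,2]*f+d['cy']]
E
python3 - <<'E'
from h import *
for n in('top','side'):
    d=snap(n,n+'0'); print({k:v for k,v in d.items() if k!='frame'})
s=read_state(); print(s)
E
```

```text
{'fovy': 51.65254708613727, 'cx': 279.49225693231574, 'cy': 206.03810181203335, 'rvec': array([ 2.16106112, -2.11484986,  0.1952147 ]), 'tvec': array([-0.04657938,  0.5799841 ,  0.90615641])}
{'fovy': 43.57644796473387, 'cx': 280.22182653215384, 'cy': 205.62832523003166, 'rvec': array([ 0.97248132, -2.4082286 ,  1.1187542 ]), 'tvec': array([0.38172565, 0.3483919 , 1.01461994])}
{'time_s': 0.1, 'joint_positions': array([-1.21559514e+00,  4.91506421e-01,  1.55942356e+00, -3.85310094e-05,
        1.09172013e+00, -1.05565469e-01]), 'joint_vel': array([-0.00192549, -0.00143638, -0.00014313, -0.00170794, -0.0010082 ,
        0.00072885]), 'joint_torque': array([ 1.53951310e-03, -6.19444442e+01, -2.62023801e+01, -1.42321851e-04,
        2.90865224e-03,  2.68356234e-05]), 'eef_pos': array([ 0.2778514 , -0.55959583,  0.23076967]), 'orientation': array([[ 8.95703988e-01,  4.44650657e-01, -3.99819425e-04],
       [ 4.44650830e-01, -8.95703455e-01,  9.79553330e-04],
       [ 7.74393911e-05, -1.05516986e-03, -9.99999440e-01]]), 'wrist_force': array([ 0.36636649,  0.01333195, -0.19564105]), 'ft_torque': array([0.03399234, 0.0048255 , 0.01644028]), 'opening': 0.08581846171049227}
```

View pics/top0.png

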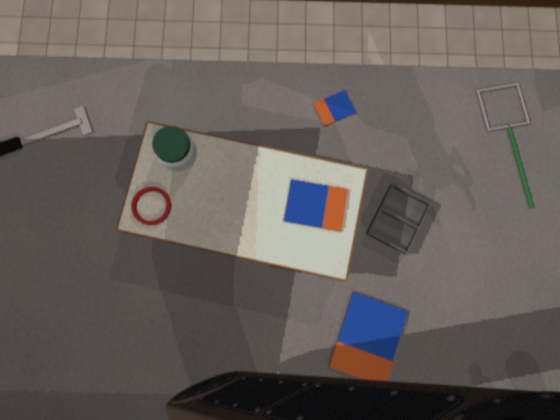

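View pics/side0.png

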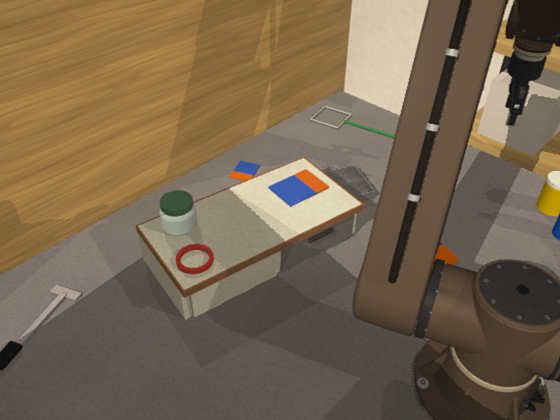

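Three blue-and-orange plates show in the top view: a small one on the floor (335,107), one on the shelf (316,205) and a large one on the floor (370,337). The one on the shelf should be the one meant, so I'll check its size and look at an enlarged crop.

```bash
cat >> h.py <<'E'
def masks(d):
    hsv=cv2.cvtColor(d['frame'],cv2.COLOR_RGB2HSV)
    b=cv2.inRange(hsv,(105,150,60),(130,255,255)); o=cv2.inRange(hsv,(5,170,120),(18,255,255))
    return b,o
def shelfplate(d,win,zt=0.116):
    x0,y0,x1,y1=win; b,o=masks(d); m=b|o
    w=np.zeros_like(m); w[y0:y1,x0:x1]=255
    out={}
    for n,k in(('all',m),('b',b),('o',o)):
        c=max(cv2.findContours(k&w,0,1)[0],key=cv2.contourArea)
        P=ray(d,c[:,0,:],zt)[:,:2]
        r=cv2.minAreaRect((P*1000).astype(np.float32)); out[n]=(r,cv2.boxPoints(r))
    return out
E
python3 - <<'E'
from h import *
d=load('top0')
print('shelf',[ (k,v[0]) for k,v in shelfplate(d,(260,160,360,250)).items()])
print('small',shelfplate(d,(300,80,370,135),.006)['all'][0]); print('big',shelfplate(d,(310,280,430,400),.006)['all'][0])
c=cv2.resize(d['frame'][110:290,110:450],None,fx=2.35,fy=2.35,interpolation=cv2.INTER_CUBIC)
cv2.imwrite('pics/crop0.png',cv2.cvtColor(c,cv2.COLOR_RGB2BGR))
s=load('side0')
c=cv2.resize(s['frame'][140:280,220:390],None,fx=4,fy=4,interpolation=cv2.INTER_CUBIC)
cv2.imwrite('pics/crop1.png',cv2.cvtColor(c,cv2.COLOR_RGB2BGR))
print([ (k,v[0]) for k,v in shelfplate(s,(260,160,335,210)).items()])
E
```

```text
shelf [('all', ((577.1959228515625, -87.07894897460938), (75.37625122070312, 85.5018539428711), 81.03746795654297)), ('b', ((577.1959228515625, -87.07894897460938), (75.37625122070312, 85.5018539428711), 81.03746795654297)), ('o', ((568.0508422851562, -146.623291015625), (35.84713363647461, 85.83519744873047), 80.90914916992188))]
small ((837.7835083007812, -173.51394653320312), (60.423274993896484, 51.71074676513672), 25.28083610534668)
big ((325.564453125, -244.58677673339844), (125.780517578125, 109.42089080810547), 71.60883331298828)
[('all', ((575.6541748046875, -87.00192260742188), (79.16567993164062, 87.76630401611328), 81.03614044189453)), ('b', ((575.6541748046875, -87.00192260742188), (79.16567993164062, 87.76630401611328), 81.03614044189453)), ('o', ((565.163818359375, -149.4158477783203), (37.02968978881836, 91.38301086425781), 80.46663665771484))]
```

View pics/crop0.png

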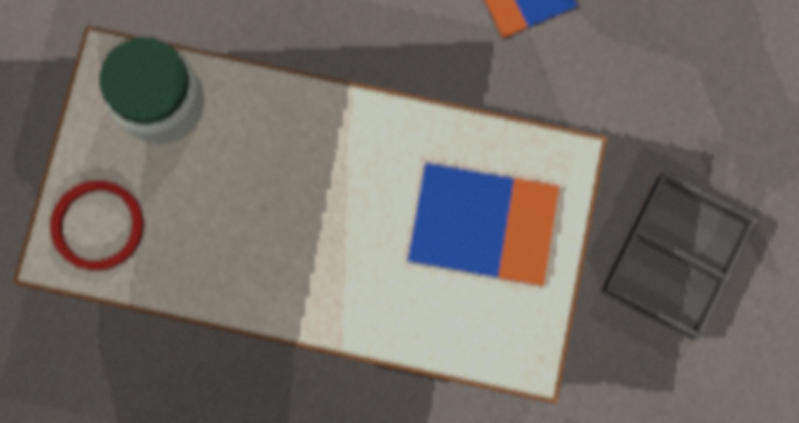

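View pics/crop1.png

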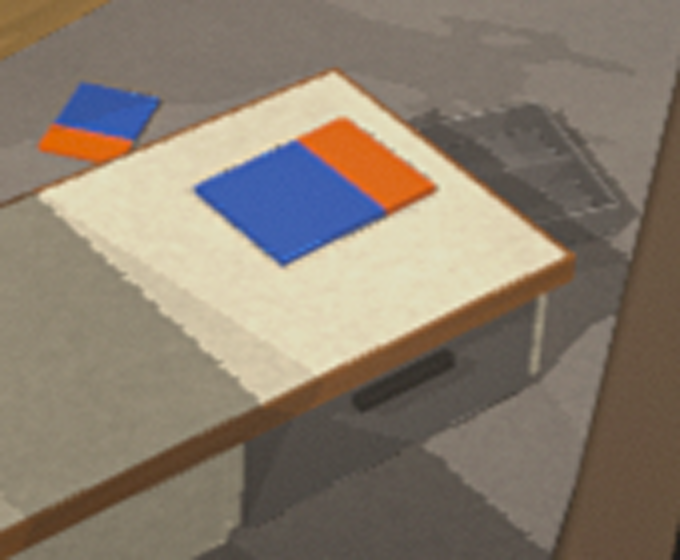

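Measured on the shelf top, the shelf plate is about 86 x 118 mm, allowing for the pixel border. The small one is about 52 x 60 mm and the large one about 110 x 165 mm or more (partly hidden), so the shelf plate is the one. Next I'll measure the shelf's end.

```bash
cat > sh.py <<'E'
from h import *
def edge(d,A,B,n=40,half=7,z=.11):
    # along the line A-B (world xy at z) scan across for outermost wood-hued pixel
    A=np.array(A);B=np.array(B);t=(B-A)/np.linalg.norm(B-A);nn=np.array([-t[1],t[0]])
    im=cv2.cvtColor(d['frame'],cv2.COLOR_RGB2HSV).astype(float)
    sat=(d['frame'].max(2).astype(float)-d['frame'].min(2)).astype(np.float32)
    pts=[]
    offs=np.arange(-.015,.0151,.0005)
    for s in np.linspace(.08,.92,n):
        P=A+s*(B-A); Q=P+offs[:,None]*nn
        uv=proj(d,np.c_[Q,np.full(len(Q),z)]).astype(np.float32)
        v=cv2.remap(sat,uv[None,:,0],uv[None,:,1],1)[0]
        i=np.argmax(v)
        if v[i]<np.median(v)+15: continue
        pts.append(np.r_[P+offs[i]*nn,v[i]])
    pts=np.array(pts); l=cv2.fitLine(pts[:,:2].astype(np.float32),cv2.DIST_HUBER,0,.001,.001).ravel()
    return l,len(pts)
E
python3 - <<'E'
from sh import *
for tag,px in (('top0',np.array([[605,137],[555,398],[17,282],[90,27]])/2.35+110),('side0',np.array([[335,70],[570,258]])/4+[220,140])):
    d=load(tag); C=ray(d,px,.11)[:,:2]; print(tag,C)
    R=cv2.Rodrigues(d['rvec'])[0]; print('cam',-R.T@d['tvec'])
    for i in range(len(C) if len(C)>2 else 1):
        l,n=edge(d,C[i],C[(i+1)%len(C)]); print(i,l,np.degrees(np.arctan2(l[1],l[0])),n)
E
```

```text
top0 [[ 0.65507947 -0.21638243]
 [ 0.42418701 -0.17033717]
 [ 0.51358135  0.29524666]
 [ 0.74630441  0.24892274]]
cam [ 0.41898304 -0.02425524  0.9917336 ]
0 [ 0.9808218  -0.19490668  0.534758   -0.19187771] -11.239271 40
1 [0.19499204 0.9808048  0.4687705  0.06663563] 78.75574 39
2 [ 0.98077804 -0.19512674  0.63557035  0.27417636] -11.252129 40
3 [ 0.20202035  0.9793813   0.68227166 -0.07690519] 78.34487 21
side0 [[ 0.65150452 -0.21683996]
 [ 0.41964789 -0.16933092]]
cam [-0.10442192  0.66243206  0.92023086]
0 [ 0.9810025  -0.19399494  0.5402589  -0.19562715] -11.186017 40
```

The shelf is at -11.25° and the plate at -9°, so it's about 2° off square. The plate's orange edge is 33 mm short of the shelf's end, so it needs a push of about 73 mm. I'll move above the clear strip behind the blue edge.

jog_arm --pt "0.1 -0.066 0 0" --pt "0.2 -0.132 0 0" --pt "0.3 -0.2 0 0" --pt "0.4 -0.265 0 0" --pt "0.52 -0.347 0 0" --jaw 0.5

```text
time_s: 0.6
eef_pos: [0.4035, -0.3415, 0.2312]
orientation: [[0.896, 0.444, -0.0], [0.444, -0.896, 0.0], [-0.0, -0.0, -1.0]]
wrist_force: [0.9, -1.5, 0.3]
opening: 0.0433
```

jog_arm --pt "0.314 -0.208 0 -0.914" --pt "0.314 -0.208 0 -0.914" --pt "0.314 -0.208 0 -0.914" --pt "0.314 -0.208 0 -0.914" --pt "0.314 -0.208 0 -0.914"

```text
time_s: 1.1
eef_pos: [0.5289, -0.125, 0.2312]
orientation: [[0.346, 0.938, -0.0], [0.938, -0.346, -0.0], [-0.0, -0.0, -1.0]]
wrist_force: [0.5, -1.1, -0.0]
opening: 0.0427
```

jog_arm --pt "0.124 0.022 0 -0.157" --pt "0.124 0.022 0 -0.157" --pt "0.124 0.022 0 -0.157" --pt "0.124 0.022 0 -0.157" --pt "0.124 0.022 0 -0.157"

```text
time_s: 1.6
eef_pos: [0.5923, -0.0183, 0.2308]
orientation: [[0.2, 0.98, -0.001], [0.98, -0.2, -0.0], [-0.0, -0.001, -1.0]]
wrist_force: [-0.3, -0.3, 0.9]
opening: 0.0425
```

```bash
python3 - <<'E'
from h import *
s=read_state(); p=s['eef_pos']; R=s['orientation']
print(p,np.degrees(np.arctan2(R[1,0],R[0,0])),s['wrist_force'],s['opening'])
y=np.array([.195,.981]);x=np.array([.981,-.195]); print('shelf x,y',p[:2]@x-.5655,p[:2]@y+.0855)
snap('side','side1')
E
```

```text
[ 0.59231264 -0.01829328  0.23078956] 78.44219263118103 [-0.3406454  -0.31496674  0.93169821] 0.042526528081326065
shelf x,y 0.019125892986416648 0.18305525391121438
```

View pics/side1.png

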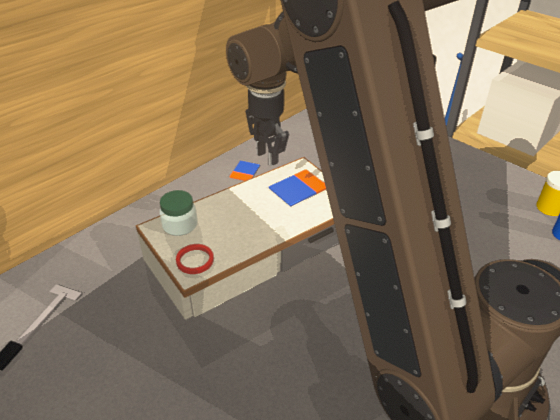

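The side view shows the half-open gripper at (268,150), above the strip behind the plate's blue edge. I'll go down, then feel for the shelf top.

jog_arm --pt "0.004 0 0.045 -0.005" --pt "0.004 0 0.08 -0.005" --pt "0.004 0 0.1 -0.005" --pt "0.004 0 0.11 -0.005" --pt "0.004 0 0.11 -0.005"

```text
time_s: 2.15
eef_pos: [0.5928, -0.0157, 0.1205]
orientation: [[0.198, 0.98, -0.002], [0.98, -0.198, 0.0], [-0.0, -0.002, -1.0]]
wrist_force: [-0.2, 0.1, 0.4]
opening: 0.0425
```

jog_arm --pt "0 0 0.002 0" --pt "0 0 0.004 0" --pt "0 0 0.004 0"

```text
time_s: 2.45
eef_pos: [0.5936, -0.0149, 0.118]
orientation: [[0.197, 0.98, 0.001], [0.98, -0.197, -0.0], [0.0, 0.001, -1.0]]
wrist_force: [-0.2, -0.5, -0.6]
opening: 0.0427
```

```bash
python3 - <<'E'
from h import *
s=read_state(); print(s['eef_pos'],s['wrist_force'],s['opening'])
d=snap('side','side2')
c=cv2.resize(d['frame'][110:230,210:350],None,fx=4.5,fy=4.5,interpolation=cv2.INTER_CUBIC)
cv2.imwrite('pics/crop2.png',cv2.cvtColor(c,cv2.COLOR_RGB2BGR))
E
```

```text
[ 0.59356746 -0.01488726  0.1179924 ] [-0.21373386 -0.52103943 -0.57677097] 0.04270916046537391
```

View pics/crop2.png

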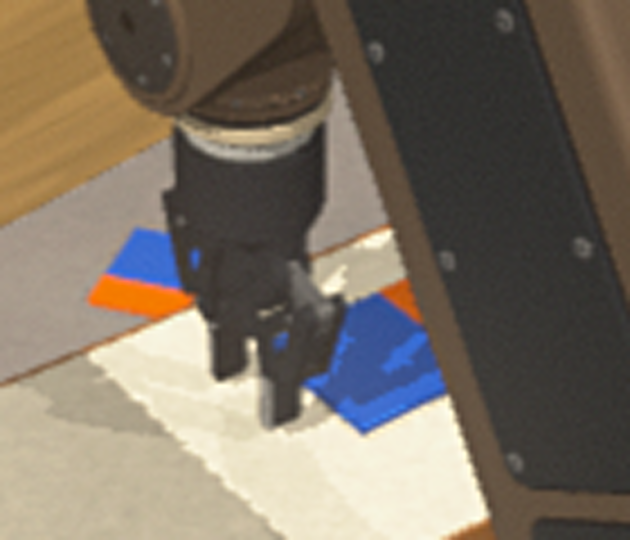

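Both tips hover just above the shelf behind the blue edge, and the plate hasn't moved. I'll keep going down slowly.

jog_arm --pt "0 0 0.002 0" --pt "0 0 0.003 0" --pt "0 0 0.003 0"

```text
time_s: 2.8
eef_pos: [0.5933, -0.0147, 0.1142]
orientation: [[0.197, 0.98, -0.0], [0.98, -0.197, -0.0], [-0.0, -0.0, -1.0]]
wrist_force: [0.4, -0.3, 0.5]
opening: 0.0422
```

jog_arm --pt "0 0 0.001 0" --pt "0 0 0.002 0" --pt "0 0 0.002 0"

```text
time_s: 3.1
eef_pos: [0.5933, -0.0147, 0.1121]
orientation: [[0.197, 0.98, -0.0], [0.98, -0.197, -0.0], [-0.0, -0.0, -1.0]]
wrist_force: [-0.1, -0.1, -0.1]
opening: 0.0428
```

jog_arm --pt "0 0 0.001 0" --pt "0 0 0.002 0" --pt "0 0 0.002 0"

```text
time_s: 3.4
eef_pos: [0.5933, -0.0148, 0.1101]
orientation: [[0.197, 0.98, -0.0], [0.98, -0.197, -0.0], [-0.0, -0.0, -1.0]]
wrist_force: [-0.1, -0.3, 0.6]
opening: 0.0429
```

jog_arm --pt "0 0 0.001 0" --pt "0 0 0.002 0" --pt "0 0 0.002 0"

```text
time_s: 3.7
eef_pos: [0.5933, -0.0148, 0.1082]
orientation: [[0.197, 0.98, 0.0], [0.98, -0.197, -0.0], [-0.0, 0.0, -1.0]]
wrist_force: [-0.9, 0.1, 0.0]
opening: 0.0428
```

jog_arm --pt "0 0 0.001 0" --pt "0 0 0.001 0"

```text
time_s: 3.9
eef_pos: [0.5934, -0.0148, 0.1082]
orientation: [[0.197, 0.98, 0.001], [0.98, -0.197, -0.0], [-0.0, 0.001, -1.0]]
wrist_force: [-2.9, -1.3, 10.6]
opening: 0.0427
```

jog_arm --pt "0 0 0.001 0" --pt "0 0 0.001 0"

```text
time_s: 4.1
eef_pos: [0.5934, -0.0148, 0.1081]
orientation: [[0.197, 0.98, 0.001], [0.98, -0.197, -0.0], [-0.0, 0.001, -1.0]]
wrist_force: [-5.9, -0.7, 20.4]
opening: 0.0426
```

The fingers touched the shelf at TCP z = 0.108. I'll raise about 2 mm clear of it, then push slowly along tool -x.

jog_arm --pt "0 0 -0.0035 0" --pt "0 0 -0.0035 0"

```text
time_s: 4.3
eef_pos: [0.5935, -0.0148, 0.1102]
orientation: [[0.197, 0.98, 0.001], [0.98, -0.197, -0.0], [-0.0, 0.001, -1.0]]
wrist_force: [0.0, -0.0, -0.8]
opening: 0.0428
```

jog_arm --pt "-0.006 0 0 0" --pt "-0.012 0 0 0" --pt "-0.018 0 0 0" --pt "-0.024 0 0 0" --pt "-0.03 0 0 0"

```text
time_s: 4.8
eef_pos: [0.5873, -0.0449, 0.1097]
orientation: [[0.197, 0.98, -0.0], [0.98, -0.197, -0.0], [-0.0, -0.0, -1.0]]
wrist_force: [0.3, 0.8, 0.3]
opening: 0.0427
```

```bash
cat > look.py <<'E'
import sys
from h import *
tag=sys.argv[1]
y=np.array([.195,.981]);x=np.array([.981,-.195])
s=read_state(); p=s['eef_pos']; print('tcp shelf x,y',p[:2]@x-.5655,p[:2]@y+.0855,p[2],s['wrist_force'])
for n in('top','side'):
    d=snap(n,n+tag)
    u0,v0,u1,v1=(270,165,395,258) if n=='top' else (255,150,400,225)
    c=cv2.resize(d['frame'][v0-30:v1+20,u0-40:u1],None,fx=4,fy=4,interpolation=cv2.INTER_CUBIC)
    cv2.imwrite(f'pics/c{n}{tag}.png',cv2.cvtColor(c,cv2.COLOR_RGB2BGR))
    try: r=shelfplate(d,(u0,v0,u1,v1))
    except Exception as e: print(n,e); continue
    for k in 'bo':
        q=r[k][0]; c=np.array(q[0])/1000; B=r[k][1]/1000
        print(n,k,'shelf x,y',c@x-.5655,c@y+.0855,'size',q[1],'ang',q[2],'corner y',np.round(np.sort(B@y+.0855),4))
E
python3 look.py 3
```

```text
tcp shelf x,y 0.019396151215889113 0.1560127712457054 0.10966251926986466 [0.26994148 0.80505367 0.31148531]
top max() iterable argument is empty
side b shelf x,y -0.0034793477325439914 0.094903631149292 size (46.794742584228516, 107.5194320678711) ang 27.163921356201172 corner y [0.0382 0.0673 0.1225 0.1516]
side o shelf x,y 0.04481582743835444 0.056970655197143574 size (12.348710060119629, 34.86830520629883) ang 58.78691101074219 corner y [0.0452 0.0568 0.0571 0.0687]
```

View pics/ctop3.png

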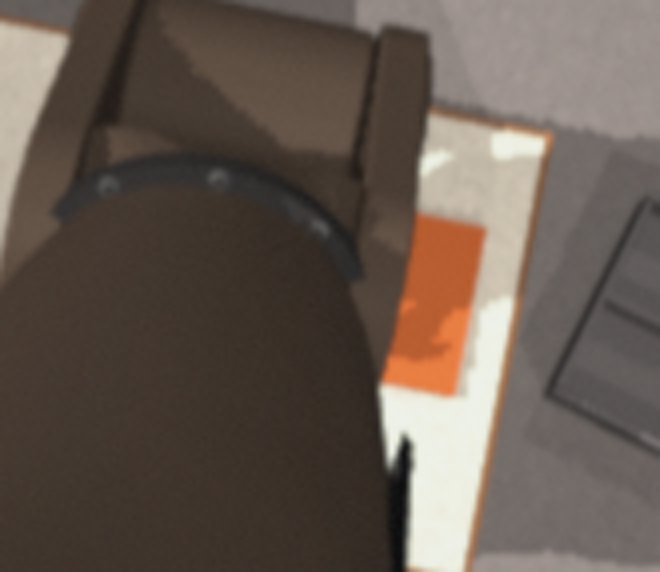

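View pics/cside3.png

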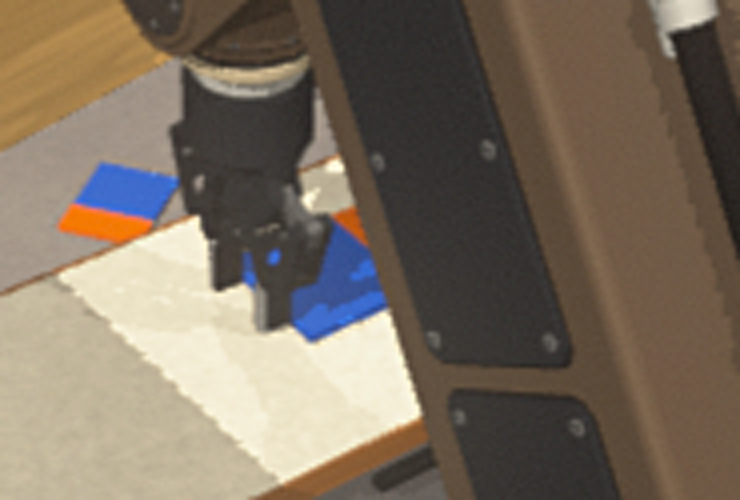

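In the top crop the orange front edge runs from about (351,192) to (344,233). The side view shows both tips against or near the blue edge. Next I'll compute where the lead edge is.

```bash
cat > lead.py <<'E'
import sys
from h import *
d=snap('top','lead'+sys.argv[1]) if len(sys.argv)<3 else load(sys.argv[2])
y=np.array([.195,.981]);x=np.array([.981,-.195])
hsv=cv2.cvtColor(d['frame'],cv2.COLOR_RGB2HSV)
m=cv2.inRange(hsv,(3,165,90),(18,255,255)); w=np.zeros_like(m); w[165:262,270:420]=255
cs=cv2.findContours(m&w,0,1)[0]; c=max(cs,key=cv2.contourArea)[:,0,:]
P=ray(d,c,.116)[:,:2]; sx=P@x-.5655; sy=P@y+.0855
print('area',cv2.contourArea(c),'x range',sx.min(),sx.max())
# front edge: per row rightmost pixel outer border (+0.5)
rows=np.unique(c[:,1])[3:-3]; E=np.array([[c[c[:,1]==r,0].max()+.5,r] for r in rows])
Q=ray(d,E,.116)[:,:2]; f=np.polyfit(Q@x-.5655,Q@y+.0855,1)
for _ in range(3):
    r=Q@y+.0855-np.polyval(f,Q@x-.5655); Q=Q[abs(r)<.0015+np.median(abs(r))]; f=np.polyfit(Q@x-.5655,Q@y+.0855,1)
mid=(sx.min()+sx.max())/2
print('lead y at mid x',mid,np.polyval(f,mid),'slope deg',np.degrees(np.arctan(f[0])),len(Q))
s=read_state();p=s['eef_pos'];print('tcp x,y,z',p[:2]@x-.5655,p[:2]@y+.0855,p[2],s['wrist_force'])
E
python3 lead.py 0 top0; python3 lead.py 3 top3
```

```text
area 676.5 x range -0.023174140085027606 0.06350887105384884
lead y at mid x 0.020167365484410615 0.03414417113589547 slope deg 2.281743952763494 37
tcp x,y,z 0.01941888712320161 0.15582197597615316 0.10973954798726188 [-0.35100182 -0.50384733 -0.33369238]
area 633.0 x range -0.026101912290190987 0.059449392178600347
lead y at mid x 0.01667373994420468 0.027523273559587058 slope deg 0.3998042303733402 37
tcp x,y,z 0.01941888712320161 0.15582197597615316 0.10973954798726188 [-0.35100182 -0.50384733 -0.33369238]
```

The plate is pushing square (0.4°), and the lead edge is 27.5 mm short of the end. That leaves about 67 mm.

jog_arm --pt "-0.007 0 0 0" --pt "-0.014 0 0 0" --pt "-0.021 0 0 0" --pt "-0.028 0 0 0" --pt "-0.034 0 0 0"

```text
time_s: 5.4
eef_pos: [0.5806, -0.0782, 0.1098]
orientation: [[0.197, 0.98, 0.0], [0.98, -0.197, -0.0], [-0.0, 0.0, -1.0]]
wrist_force: [0.4, 0.9, 0.3]
opening: 0.0427
```

jog_arm --pt "-0.006 0 0 0" --pt "-0.012 0 0 0" --pt "-0.017 0 0 0" --pt "-0.022 0 0 0" --pt "-0.022 0 0 0"

```text
time_s: 5.9
eef_pos: [0.5763, -0.0997, 0.1098]
orientation: [[0.197, 0.98, 0.0], [0.98, -0.197, -0.0], [-0.0, 0.0, -1.0]]
wrist_force: [-0.4, -0.3, -0.4]
opening: 0.0425
```

```bash
python3 lead.py 4
```

```text
area 144.5 x range -0.028461096439427735 0.05929795975555552
lead y at mid x 0.015418431658063891 -0.030301467937295535 slope deg 0.18635338503374407 36
tcp x,y,z 0.019345186283206472 0.10040171680148753 0.10981418012612684 [ 0.25713953  0.18258285 -0.72513302]
```

View pics/lead4.png

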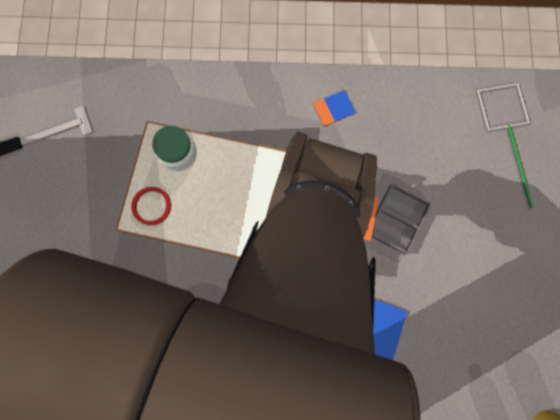

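The orange strip now sticks out past the end at (371,220), with the lead edge at -30 mm. One last push of about 10 mm, then back off and up.

jog_arm --pt "-0.003 0 0 0" --pt "-0.006 0 0 0" --pt "-0.0085 0 0 0" --pt "-0.01 0 0 0" --pt "-0.01 0 0 0"

```text
time_s: 6.45
eef_pos: [0.5744, -0.1091, 0.1098]
orientation: [[0.197, 0.98, 0.0], [0.98, -0.197, -0.0], [-0.0, 0.0, -1.0]]
wrist_force: [-0.7, -0.6, 0.2]
opening: 0.0427
```

jog_arm --pt "0.01 0 0 0" --pt "0.03 0 0 0" --pt "0.03 0 -0.04 0" --pt "0.03 0 -0.08 0" --pt "0.03 0 -0.12 0"

```text
time_s: 6.95
eef_pos: [0.5802, -0.0785, 0.2311]
orientation: [[0.196, 0.981, -0.001], [0.981, -0.196, 0.0], [-0.0, -0.001, -1.0]]
wrist_force: [0.1, -0.6, 0.7]
opening: 0.0429
```

jog_arm --pt "-0.05 0.03 0 0" --pt "-0.1 0.06 0 0" --pt "-0.15 0.06 0 0" --pt "-0.2 0.06 0 0" --pt "-0.25 0.06 0 0"

```text
time_s: 7.45
eef_pos: [0.5928, -0.323, 0.2296]
orientation: [[0.196, 0.981, -0.0], [0.981, -0.196, 0.0], [0.0, -0.0, -1.0]]
wrist_force: [1.2, -0.4, -0.6]
opening: 0.0426
```

jog_arm --pt "-0.05 -0.0 0 0" --pt "-0.1 -0.03 0 0" --pt "-0.15 -0.06 0 0" --pt "-0.2 -0.09 0 0" --pt "-0.23 -0.12 0 0"

```text
time_s: 7.95
eef_pos: [0.4423, -0.5143, 0.2296]
orientation: [[0.196, 0.981, 0.0], [0.981, -0.196, -0.0], [-0.0, 0.0, -1.0]]
wrist_force: [0.6, -0.1, 0.5]
opening: 0.0425
```

```bash
python3 lead.py 5; python3 look.py 5
```

```text
area 739.0 x range -0.028700337233040885 0.06064780594023489
lead y at mid x 0.015973734353597002 -0.0398259496811172 slope deg -0.3858494185597042 39
tcp x,y,z -0.035984127235300756 -0.337990975810833 0.22950203487586016 [-3.02214457 -3.41023509 -0.86931534]
tcp shelf x,y -0.035984127235300756 -0.337990975810833 0.22950203487586016 [-3.02214457 -3.41023509 -0.86931534]
top b shelf x,y 0.016200559020996153 0.040299520568847676 size (75.85489654541016, 85.48828125) ang 78.6350326538086 corner y [0.0023 0.0025 0.0781 0.0783]
top o shelf x,y 0.01600974440002434 -0.020919600082397433 size (37.61022186279297, 88.909423828125) ang 78.3980941772461 corner y [-0.04   -0.0394 -0.0024 -0.0018]
side b shelf x,y 0.01519521849060057 0.03909378501892091 size (78.87147521972656, 90.4758529663086) ang 78.42048645019531 corner y [-0.0006 -0.0001  0.0783  0.0788]
side o shelf x,y 0.013825702056884825 -0.024434727996826153 size (39.82768630981445, 94.37171936035156) ang 76.94880676269531 corner y [-0.0458 -0.0429 -0.006  -0.003 ]
```

View pics/lead5.png

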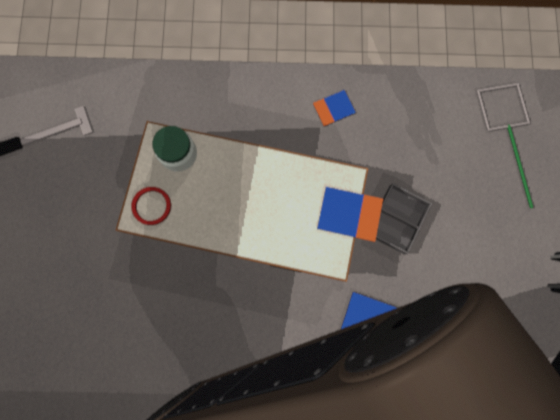

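View pics/side5.png

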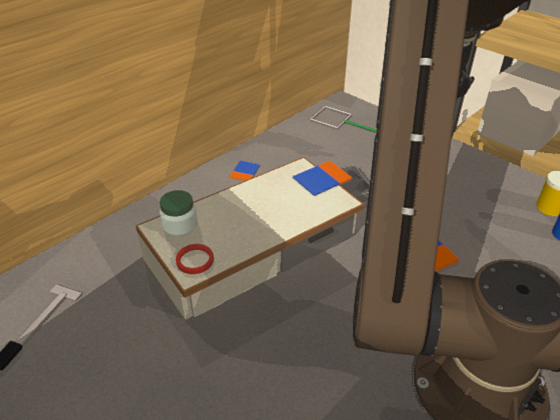

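Both views show the orange third past the end, in the top view at (370,217), with blue up to the edge. The lead edge is at about -40 to -43 mm, the plate is square, and the jar, ring and tray haven't moved. I'll let the arm settle and hand in.

jog_arm --pt "0 0 0 0" --pt "0 0 0 0" --pt "0 0 0 0"

```text
time_s: 8.4
eef_pos: [0.4443, -0.5122, 0.2298]
orientation: [[0.195, 0.981, 0.0], [0.981, -0.195, -0.0], [-0.0, 0.0, -1.0]]
wrist_force: [-0.5, 0.5, 0.3]
opening: 0.0429
```

```bash
python3 -c "
from h import *
print(read_state()['joint_vel'],read_state()['wrist_force'])
hand_in()"
```

```text
[-0.00399185  0.00013251 -0.00071819 -0.00153834 -0.00105007 -0.00230409] [-0.53572215  0.53628346  0.34914994]
the job is handed in; nothing more can be done
```

I pushed the shelf plate (the 90 x 120 mm one) about 73 mm along the shelf with both half-open fingertips against its blue edge. I then backed off, moved the arm clear and handed in at about 8.4 s. No verdict is reported.

**Last checks on the plate:**

| Check | Measured | Allowed |
|---|---|---|
| Orange edge past the shelf's end | 40 mm (top view), 43–46 mm (side view) | 30–50 mm |
| Angle off square | under 0.5° (top view), up to 1.8° (side view) | about 10° |
| Plate centre from the shelf's middle line | 16 mm | 68 mm |

- **Disagreement:** the two cameras differ by 3 to 6 mm on the overhang. The side view stretches the orange part (94 mm instead of 90), so I trust the top view more; both are within the allowed range.
- **Flatness:** I saw nothing tilted in either view, but I did not measure it separately.
- **Everything else:** jar, ring, tray and bin looked unchanged by eye in the pictures; I did not measure them. Nothing touches the arm.

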